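Offer up a cast lever, level, over its polishing fixture

TASK

Draw the cast lever (the one with a round eye) out from under the low bench rack by its thin tail, sliding it flat along the bench until its heavy hub is clear of the rack, and never knock it hard against rack or fixture. Then take it by its balance point, lift it level and finish holding it so, still and level, about 40 mm above the polishing fixture, hub bore over the locating pin and eye over the nest, touching nothing but your gripper. Leave the other things on the bench where they are.

Things in the scene. Friction and masses are not known exactly. Their poses are not given: they have to be found in the camera images.
- lever: Dark cast-iron lever, ~0.8 kg, flat on the bench in one of the two rack bays: hub inside under the deck, thin tail out of the front. Origin: in the underside plane, straight below the balance point (centre of mass). +x along the lever to the hub, z up. Straight plain arm 14 mm wide; its underside is 9 mm, its top 27 mm above the underside plane. It thickens to 22 mm only from 22 mm on +x to the hub.
- lever_bore (a point): Centre of the hub's bore at the lever's underside, 56 mm on +x from the lever's origin. Hub: upright round boss 52 mm in diameter, 36 mm high, bore 23 mm right through.
- lever_eye (a point): Centre of the tail's round eye at the lever's underside, 144 mm on -x from the lever's origin. Eye: upright, 26 mm in diameter, 28 mm high, 10 mm hole. It sticks out 97 to 117 mm (eye centre) in front of the rack.
- rack: Low blue sheet-steel rack, fixed, 190 mm deep (x) x 252 mm wide (y), front to -x, open front and back, no floor. Two bays 114 mm wide centred at y = +61 and -61 mm between 8 mm walls. Deck underside 62 mm, top 72 mm above the bench, side lips to 90 mm. Carton and bob on the deck: up to 110 mm high, 90 mm or more behind the front edge. Origin: footprint centre on the bench.
- rack_mouth (a point): Middle of the rack's front edge, on the bench (95 mm on -x from the rack's origin; same axes); walls and deck begin here. The hub is clear of the rack once the bore centre is 30 mm or more in front of this edge, along the rack's -x.
- fixture: Polishing fixture, fixed: steel plate 275 x 100 x 14 mm with an arbor and pin for the hub, a nest for the eye and, at +y, a folded-down toggle clamp (under 55 mm high). Origin: on the bench, straight below where the lever's balance point belongs; +x from nest to arbor, the same way as the lever's +x when rightly placed over it.
- fixture_pin (a point): Centre of the locating pin's top, 62 mm above the bench, 56 mm on +x from the fixture's origin. Pin 21 mm in diameter, 18 mm tall, on a round shoulder 46 mm in diameter whose top is 44 mm above the bench.
- fixture_nest (a point): Centre of the rest pad for the eye, 44 mm above the bench, 144 mm on -x from the fixture's origin, between two cheeks 34 mm apart that rise to 60 mm above the bench.
- link: Bystander in the other bay: straight cast link of the same dark iron, 236 mm long, a square pad 36 x 36 x 30 mm at each end, one pad out of the rack's front. Origin under its middle.
- wrench: Bystander: steel wrench 200 mm long, flat on the bench behind the fixture. Origin on its underside.
- brush: Bystander: brush 160 mm long, on the bench at the left. Origin on its underside.
- bob: Bystander: flat grey felt wheel, 100 mm in diameter, 24 mm thick, on the bench far back between rack and fixture. Origin under its centre.
- bar: Bystander: wrapped bar of polishing compound 150 x 45 x 40 mm, on the bench right of the fixture. Origin under its middle.
- tin: Bystander: metal tin, 80 mm in diameter, 70 mm high, on the bench left of the rack. Origin under its centre.
- collar: Bystander: steel collar, 56 mm outside, 28 mm inside, 24 mm high, on the bench at the left. Origin under its centre.
Not all that is in view belongs to the job. What is shaped like the lever but yellow is not meant.

How it is judged:
By the outcome, as a careful person would: the job done as asked, in the order asked, and still so for the second after the job is handed in, while the arm keeps its last pose, push and grip.
It also fails if it takes over 56 s, if anything falls off the work surface, if the arm or the gripper's body presses on something with over 40 N, if the wrist force passes 120 N, or if a joint passes its speed limit or range.

ROBOT

A 6-joint arm with a two-finger parallel gripper is mounted at the origin on the work surface. World frame = base frame: x ahead of the robot, y to its left, z up, the work surface at z = 0. Lengths are in m, angles in rad, forces in N, time in s.
With the tool pointing down it reaches from about 0.35 to 0.775 m from the base axis. Payload 5.5 kg.
Tool frame: the origin (TCP) lies midway between the tips of the shut fingers; the grasp point (between the pads) lies 19 mm behind it; z points along the fingers, y is the line along which they close (so a half turn about z gives the same grasp; the last joint's range is limited). The gripper opens to 85 mm and grips with 20 to 120 N. Pads are 22 mm wide; open, the fingers measure 114 mm over their backs; the gripper's body (76 mm by 85 mm) begins 54 mm behind the grasp point. The pads swing forward as they close: fully open they stand 13 mm farther back than shut.
Start: joints at [1.17, 0.313, 0.046, 1.304, 0, 1.431], TCP at [0.148, 0.556, 0.231] pointing down, gripper open.
Joint ranges: [-2.76, 2.76], [-0.86, 1.69], [-1.03, 1.26], [-2.2, 2.34], [-1.47, 1.5], [-3.14, 3.14]. Speed limits (rad/s): [2.57, 2.57, 3.14, 3.14, 3.14, 3.14].

INTERFACE

Orientations are given as a unit quaternion [w, x, y, z].
In Python, from workcell import env gives the robot as it stands. The module is installed in compiled form; this text tells all that it offers.
- The arm moves only by the tool servo_tool, never from a script. Its argument "increments" is a list of rows, each an object of numbers: "grip": the closure, from 0 (fully open) to 1 (shut); "x", "y", "z": the shift along the tool's x, y, z in mm; "roll": the turn about the tool's z in degrees. In form: [{"grip": .., "x": .., "y": .., "z": .., "roll": ..}, ...]. A call has 1 to 5 rows; each row shifts and turns the commanded pose from where the row before left it, along the tool's axes as they then stand; what a row does not reach is not made up. A row lasts 1/12 s, in which the tool goes at most 41.7 mm and 7.16 degrees, less where a joint would pass 70% of its speed; a pose out of reach is approached as far as the arm can. A call is refused whole if a number of a shift passes 41.7 or a number of a turn 7.16, either way. A call with a gripper value outside its range is refused whole. The fingers move at their own pace and stop on an object; "grip_force" is the grip in N (left out, the last holds). Time passes only in rows, so rows that do not move let the fingers close. It gives the time, the measured TCP pose, the force, the opening and the grip force at its end, in the units of the state.
- env.get_state(): the state, without advancing time (a new reading comes with each control period).
- env.read_camera(name): name is "scene" or "top" or "wrist"; returns the picture (400x640x3 uint8, red, green, blue); there is no depth.
- env.get_calibration(name): a dict with "vertical_fov" (degrees; the focal length in pixels is half the picture's height over the tangent of half this angle, whatever the lens; pixels are square), "cx", "cy" (the principal point, pixels), "rvec" (rotation vector, rad) and "tvec" (3), from world to camera coordinates, as OpenCV has them; the wrist camera has in their place "tool_from_camera" (4x4, takes a point from camera to tool coordinates, whose origin is the TCP and whose axes are the flange's). Camera axes: x right, y down, z forward; pixel columns grow to the right and rows downward; lengths in m; the calibration is good to about 2 mm. A picture is of the moment at which its call begins: read the wrist's pose just before it. get_calibration takes no time and is no camera call.
- env.hand_in(): hands the job in; it is judged then, once.
The state is a dict: "clock": time; "joint_pos": joint angles; "qvel": joint speeds; "tau": joint torques, N m; "tcp_pos": TCP position; "orientation": TCP orientation; "wrist_force": force on the tool from outside, world axes, zero at the start; "ft_torque": the same for the moment, N m; "finger_gap": finger opening in m; "grip_force": force on a finger pad.
Only numpy, scipy, OpenCV 4.12 (cv2) and the standard library are available. Lean on these libraries where they do the work, as an engineer would, in place of code of your own. Each camera call takes 0.05 s, during which the arm holds its last target. There are 200 camera calls.

## Working session

There is one attempt and no reset: what is moved stays moved. The work goes in short steps, Python scripts to look and compute and a tool call to move; the robot and the scene stay as the last step left them, time stands still between calls to the robot, and variables do not carry over. Pictures are saved under pics/ and viewed, at most 10 in all, crops included, and the job is handed in when it is done.

Besides the shell and the picture viewer there is one more tool, called after ">>>" as name([rows], argument=value, ...), one row to a line, values as JSON. servo_tool: Moves the arm, as the interface text tells. Its arguments: {"type":"object","properties":{"increments":{"type":"array"},"grip_force":{"type":"number"}},"required":["increments"]}

```bash
mkdir -p pics
cat > h.py <<'E'
import numpy as np,cv2
from workcell import env
def cal(n):
    c=env.get_calibration(n); f=200/np.tan(np.radians(c['vertical_fov'])/2)
    return c,np.array([[f,0,c['cx']],[0,f,c['cy']],[0,0,1.]])
def ray2plane(n,px,z):
    c,K=cal(n);R=cv2.Rodrigues(np.array(c['rvec'],float))[0];t=np.array(c['tvec'],float).ravel()
    px=np.atleast_2d(np.array(px,float));d=(np.linalg.inv(K)@np.c_[px,np.ones(len(px))].T).T@R
    o=-R.T@t;return o+d*((z-o[2])/d[:,2:3])
def proj(n,P):
    c,K=cal(n);return cv2.projectPoints(np.array(P,float).reshape(-1,1,3),np.array(c['rvec'],float),np.array(c['tvec'],float),K,None)[0].reshape(-1,2)
E
python3 - <<'E'
from h import *
for n in ("scene","top"):
    im=env.read_camera(n); cv2.imwrite(f'pics/{n}0.png',im[:,:,::-1]); print(n,env.get_calibration(n))
print(env.get_calibration("wrist"))
print(env.get_state())
E
```

```text
scene {'vertical_fov': 54.75264305936123, 'cx': 313.92757621417115, 'cy': 200.9226176346332, 'rvec': array([ 2.01338461,  1.39927041, -0.53908504]), 'tvec': array([-0.27160473, -0.31907512,  1.77445178])}
top {'vertical_fov': 44.213084790267615, 'cx': 326.74933249922856, 'cy': 200.08039004977425, 'rvec': array([ 2.16522948, -2.18141559,  0.13276104]), 'tvec': array([0.09342368, 0.5343459 , 1.59379317])}
{'vertical_fov': 71.31340445002684, 'cx': 323.26580248135, 'cy': 203.6530895919937, 'tool_from_camera': array([[ 1.17630619e-03, -9.58309796e-01, -2.85728806e-01,
         7.16519349e-02],
       [ 9.99998971e-01,  1.36202710e-03, -4.51263353e-04,
         2.20986754e-05],
       [ 8.21620470e-04, -2.85727981e-01,  9.58310412e-01,
        -1.43349385e-01],
       [ 0.00000000e+00,  0.00000000e+00,  0.00000000e+00,
         1.00000000e+00]])}
{'clock': 0.1, 'joint_pos': array([1.17041861e+00, 3.13923389e-01, 4.50869711e-02, 1.30363583e+00,
       1.07020317e-05, 1.43120452e+00]), 'qvel': array([-0.00060503, -0.00122186,  0.00309092, -0.00047043, -0.00113673,
        0.00048552]), 'tau': array([ 2.79338688e-03, -4.81727636e+01,  2.99241525e+01,  1.28118342e-02,
       -1.04030428e-04,  2.31084869e-05]), 'tcp_pos': array([0.14807343, 0.5551176 , 0.23049686]), 'orientation': array([-2.28655168e-04,  1.30023732e-01,  9.91510528e-01, -8.06177760e-04]), 'wrist_force': array([-0.59651009, -0.11550147,  0.14456331]), 'ft_torque': array([-0.01548012, -0.05187452, -0.04445124]), 'grip_force': 0.0, 'finger_gap': 0.08528678936350209}
```

View pics/top0.png

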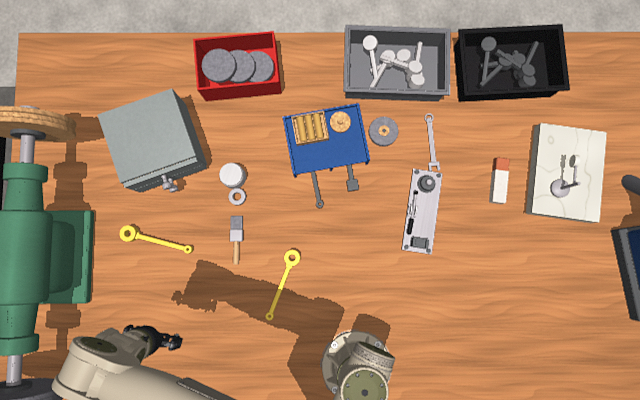

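View pics/scene0.png

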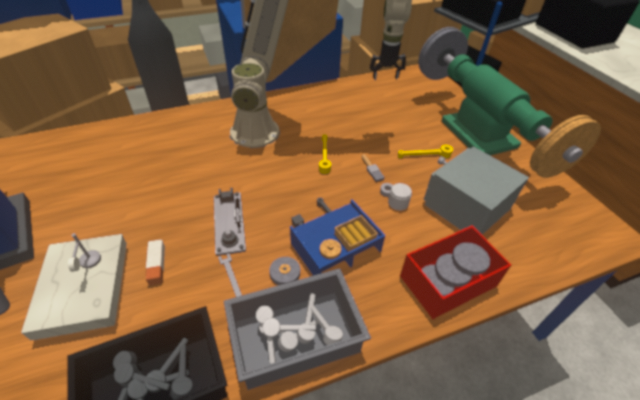

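The top view shows the rack near (327,140), with the lever's eye at (319,203) in the left bay. The link pad is at (352,185). The fixture plate runs from about (408,250) to (435,168), with the arbor at (427,183) and the nest at (420,242). The scene view agrees. Next I'll take an enlarged crop and coarse coordinates.

Run:
```python
from h import *
im=cv2.imread('pics/top0.png')
cv2.imwrite('pics/crop0.png',cv2.resize(im[95:265,275:445],None,fx=3.5,fy=3.5,interpolation=cv2.INTER_CUBIC))
for nm,p,z in [("eye",(319.5,203.5),.028),("arm near rack",(315,174),.027),("arbor",(427,183),.062),("nest",(420,242),.05),("linkpad",(352,185),.03),
 ("rack FL",(291,174),.09),("rack FR",(369,162),.09),("rack BL",(283,117),.09),("rack BR",(360,104),.09)]:
    print(nm,ray2plane("top",p,z).round(4)[0])
```

```text
eye [0.5239 0.1134 0.028 ]
arm near rack [0.6223 0.1276 0.027 ]
arbor [ 0.585  -0.2359  0.062 ]
nest [ 0.3946 -0.2101  0.05  ]
linkpad [0.5844 0.0057 0.03  ]
rack FL [0.6126 0.2035 0.09  ]
rack FR [ 0.6499 -0.0457  0.09  ]
rack BL [0.7985 0.2291 0.09  ]
rack BR [ 0.8406 -0.0199  0.09  ]
```

View pics/crop0.png

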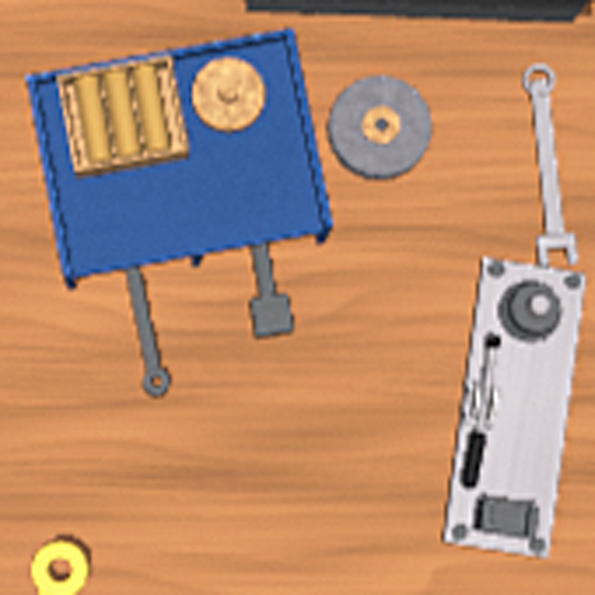

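Coarse positions: eye at (0.524, 0.113), lever yaw about 8°, rack yaw about 8.5°. I'll turn the tool and travel to above the tail.

>>> servo_tool([
  {"grip":0,"roll":-5.75},
  {"grip":0,"roll":-5.75},
  {"grip":0,"roll":-5.75},
  {"grip":0,"roll":-5.75},
])

```text
invalid input at $.increments[0]: expected keys grip, x, y, z, roll
```

>>> servo_tool([
  {"grip":0,"x":-22,"y":-32},
  {"grip":0,"x":-22,"y":-32},
  {"grip":0,"x":-22,"y":-32},
  {"grip":0,"x":-22,"y":-32},
  {"grip":0,"x":-22,"y":-32},
])

```text
invalid input at $.increments[0]: expected keys grip, x, y, z, roll
```

>>> servo_tool([
  {"grip":0,"x":-22,"y":-32},
  {"grip":0,"x":-22,"y":-32},
  {"grip":0,"x":-22,"y":-32},
  {"grip":0,"x":-22,"y":-32},
  {"grip":0,"x":-22,"y":-32},
])

```text
invalid input at $.increments[0]: expected keys grip, x, y, z, roll
```

>>> servo_tool([
  {"grip":0,"x":-22,"y":-32,"z":10},
  {"grip":0,"x":-22,"y":-32,"z":10},
  {"grip":0,"x":-22,"y":-32,"z":10},
  {"grip":0,"x":-20,"y":-32,"z":10},
  {"grip":0,"x":-20,"y":-32,"z":10},
])

```text
invalid input at $.increments[0]: expected keys grip, x, y, z, roll
```

>>> servo_tool([
  {"grip":0,"y":-10},
  {"grip":0},
  {"grip":0},
])

```text
invalid input at $.increments[0]: expected keys grip, x, y, z, roll
```

```bash
cat >> h.py <<'E'
from scipy.spatial.transform import Rotation as Ro
def wr(px,z,s):
    c,K=cal("wrist");T=np.array(c['tool_from_camera']);q=s['orientation']
    R=Ro.from_quat(np.r_[q[1:],q[0]]).as_matrix()
    px=np.atleast_2d(np.array(px,float));d=(R@T[:3,:3]@np.linalg.inv(K)@np.c_[px,np.ones(len(px))].T).T
    o=np.array(s['tcp_pos'])+R@T[:3,3];return o+d*((z-o[2])/d[:,2:3])
def st():
    s=env.get_state();q=s['orientation'];e=Ro.from_quat(np.r_[q[1:],q[0]]).as_matrix()
    print(round(s['clock'],2),s['tcp_pos'].round(4),'xang',round(np.degrees(np.arctan2(e[1,0],e[0,0])),2),'zax',e[:,2].round(4),'F',s['wrist_force'].round(1),'gap',round(s['finger_gap'],4),'gf',round(s['grip_force'],1));return s
E
python3 - <<'E'
from h import *
import pickle
s=st();im=env.read_camera("wrist");cv2.imwrite('pics/w1.png',im[:,:,::-1]);pickle.dump(s,open('s1.pkl','wb'))
E
```

```text
0.1 [0.1481 0.5551 0.2305] xang 165.06 zax [-7.0e-04 -1.5e-03 -1.0e+00] F [-0.6 -0.1  0.1] gap 0.0853 gf 0.0
```

View pics/w1.png

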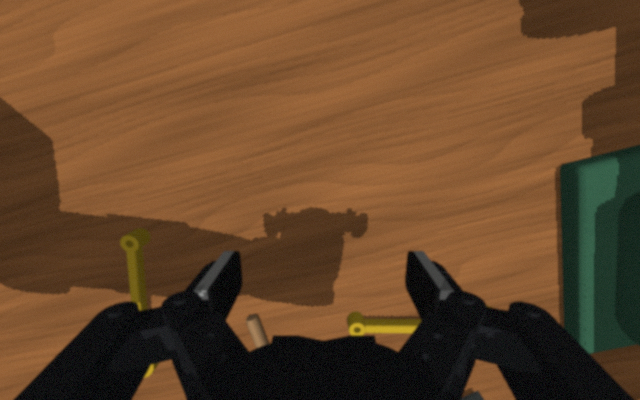

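The wrist picture shows two stray yellow levers, with image-down pointing away from the robot. The moves were refused because every row needs all keys, so I'm resending them.

>>> servo_tool([
  {"grip":0,"x":0,"y":0,"z":0,"roll":-5.75},
  {"grip":0,"x":0,"y":0,"z":0,"roll":-5.75},
  {"grip":0,"x":0,"y":0,"z":0,"roll":-5.75},
  {"grip":0,"x":0,"y":0,"z":0,"roll":-5.75},
])

```text
clock: 0.48
tcp_pos: [0.1482, 0.5553, 0.2309]
orientation: [-0.0, -0.073, 0.997, -0.0]
wrist_force: [0.1, 0.2, -0.0]
finger_gap: 0.0854
grip_force: 0.0
```

>>> servo_tool([
  {"grip":0,"x":-22,"y":-32,"z":0,"roll":0},
  {"grip":0,"x":-22,"y":-32,"z":0,"roll":0},
  {"grip":0,"x":-22,"y":-32,"z":0,"roll":0},
  {"grip":0,"x":-22,"y":-32,"z":0,"roll":0},
  {"grip":0,"x":-22,"y":-32,"z":0,"roll":0},
])

```text
clock: 0.9
tcp_pos: [0.2802, 0.4111, 0.231]
orientation: [-0.0, -0.071, 0.997, -0.0]
wrist_force: [1.1, 0.9, -0.0]
finger_gap: 0.0854
grip_force: 0.0
```

>>> servo_tool([
  {"grip":0,"x":-22,"y":-32,"z":0,"roll":0},
  {"grip":0,"x":-22,"y":-32,"z":0,"roll":0},
  {"grip":0,"x":-22,"y":-32,"z":0,"roll":0},
  {"grip":0,"x":-22,"y":-32,"z":0,"roll":0},
  {"grip":0,"x":-22,"y":-32,"z":0,"roll":0},
])

```text
clock: 1.32
tcp_pos: [0.4117, 0.2679, 0.2312]
orientation: [-0.0, -0.07, 0.998, 0.0]
wrist_force: [0.2, 0.9, 0.8]
finger_gap: 0.0855
grip_force: 0.0
```

>>> servo_tool([
  {"grip":0,"x":-22,"y":-32,"z":10,"roll":0},
  {"grip":0,"x":-22,"y":-32,"z":10,"roll":0},
  {"grip":0,"x":-22,"y":-32,"z":10,"roll":0},
  {"grip":0,"x":-20,"y":-32,"z":10,"roll":0},
  {"grip":0,"x":-20,"y":-32,"z":10,"roll":0},
])

```text
clock: 1.73
tcp_pos: [0.5392, 0.1243, 0.1806]
orientation: [-0.0, -0.07, 0.998, 0.0]
wrist_force: [0.4, 0.6, 0.2]
finger_gap: 0.0853
grip_force: 0.0
```

>>> servo_tool([
  {"grip":0,"x":0,"y":-10,"z":0,"roll":0},
  {"grip":0,"x":0,"y":0,"z":0,"roll":0},
  {"grip":0,"x":0,"y":0,"z":0,"roll":0},
])

```text
clock: 1.98
tcp_pos: [0.5392, 0.1157, 0.1809]
orientation: [-0.001, -0.069, 0.998, 0.0]
wrist_force: [-0.5, 0.6, -0.1]
finger_gap: 0.0855
grip_force: 0.0
```

Run:
```python
from h import *
import pickle
s=st();im=env.read_camera("wrist");cv2.imwrite('pics/w2.png',im[:,:,::-1]);pickle.dump(s,open('s2.pkl','wb'))
```

```text
1.98 [0.5392 0.1157 0.1809] xang -172.04 zax [-1.6e-03  5.0e-04 -1.0e+00] F [-0.5  0.6 -0.1] gap 0.0855 gf 0.0
```

View pics/w2.png

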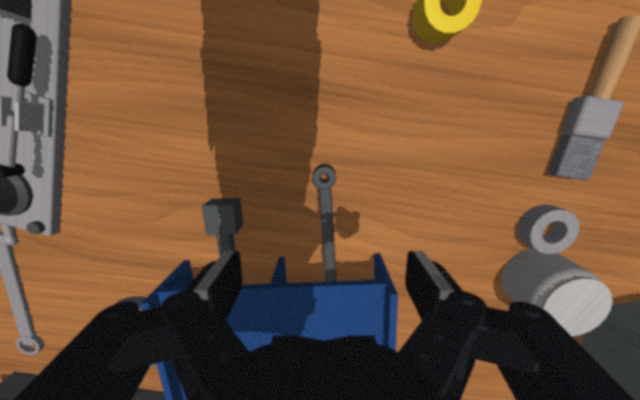

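The wrist view shows the eye at (324,176), the tail running down to (331,275) and the rack lips at (187,263), (279,259) and (378,256). The link pad is at (222,215).

Run:
```python
from h import *
import pickle
s=pickle.load(open('s2.pkl','rb'))
im=cv2.imread('pics/w2.png').astype(int)
# arm centre per row: dark pixels
pts=[]
for r in range(195,278,4):
    row=im[r,305:345]; m=(row[:,2]-row[:,0]<25)
    i=np.flatnonzero(m)+305
    if len(i): pts.append((i.mean(),r,len(i)))
print([(round(a,1),b,n) for a,b,n in pts])
P=wr([p[:2] for p in pts],.027,s)
f=np.polyfit(P[:,0],P[:,1],1);print('yaw',np.degrees(np.arctan(f[0])),P[0],P[-1])
print('eye',wr((324,176),.028,s))
print('lips',wr([(187,263),(279,259),(378,256)],.09,s).round(4))
print('deckedge',wr([(240,286),(380,282)],.072,s).round(4))
```

```text
[(np.float64(324.5), 195, 12), (np.float64(325.0), 199, 11), (np.float64(325.5), 203, 12), (np.float64(325.5), 207, 12), (np.float64(326.0), 211, 11), (np.float64(326.5), 215, 12), (np.float64(326.0), 219, 11), (np.float64(327.0), 223, 11), (np.float64(327.0), 227, 11), (np.float64(327.0), 231, 11), (np.float64(327.5), 235, 10), (np.float64(327.5), 239, 10), (np.float64(328.0), 243, 11), (np.float64(328.0), 247, 11), (np.float64(328.0), 251, 11), (np.float64(328.5), 255, 10), (np.float64(329.0), 259, 11), (np.float64(329.5), 263, 12), (np.float64(329.5), 267, 12), (np.float64(330.0), 271, 11), (np.float64(330.0), 275, 11)]
yaw 11.743127901628878 [0.5456532  0.11755101 0.027     ] [0.64323687 0.1381317  0.027     ]
eye [[0.52453333 0.11399606 0.028     ]]
lips [[ 0.6124 -0.0032  0.09  ]
 [ 0.5962  0.0817  0.09  ]
 [ 0.5803  0.1724  0.09  ]]
deckedge [[0.6425 0.0429 0.072 ]
 [0.6176 0.1853 0.072 ]]
```

Lever yaw is about 11.6° and the grasp point is 30 mm ahead of the eye. I'll align, descend and close.

>>> servo_tool([
  {"grip":0,"x":0,"y":0,"z":0,"roll":-3.6},
  {"grip":0,"x":-15,"y":1,"z":30,"roll":0},
  {"grip":0,"x":0,"y":0,"z":35,"roll":0},
  {"grip":0,"x":0,"y":0,"z":35,"roll":0},
  {"grip":0,"x":0,"y":0,"z":30,"roll":0},
])

```text
clock: 2.45
tcp_pos: [0.5532, 0.1221, 0.0503]
orientation: [0.0, -0.103, 0.995, 0.0]
wrist_force: [-0.0, 0.2, -1.3]
finger_gap: 0.0853
grip_force: 0.0
```

>>> servo_tool([
  {"grip":0,"x":0,"y":0,"z":20,"roll":0},
  {"grip":0,"x":0,"y":0,"z":15,"roll":0},
  {"grip":0,"x":0,"y":0,"z":9,"roll":0},
  {"grip":0.3,"x":0,"y":0,"z":0,"roll":0},
  {"grip":0.3,"x":0,"y":0,"z":0,"roll":0},
])

```text
clock: 2.87
tcp_pos: [0.554, 0.1212, 0.0079]
orientation: [0.0, -0.102, 0.995, 0.0]
wrist_force: [0.1, -1.0, 0.5]
finger_gap: 0.0638
grip_force: 0.0
```

>>> servo_tool([
  {"grip":0.6,"x":0,"y":0,"z":0,"roll":0},
  {"grip":0.6,"x":0,"y":0,"z":0,"roll":0},
  {"grip":0.7,"x":0,"y":0,"z":0,"roll":0},
  {"grip":0.7,"x":0,"y":0,"z":0,"roll":0},
], grip_force=30)

```text
clock: 3.2
tcp_pos: [0.5549, 0.1202, 0.0082]
orientation: [0.001, -0.102, 0.995, 0.0]
wrist_force: [-0.2, 0.5, 0.4]
finger_gap: 0.0256
grip_force: 0.0
```

```bash
python3 -c "
from h import *
st()"
```

```text
3.2 [0.5549 0.1202 0.0082] xang -168.34 zax [ 1.7e-03  2.0e-04 -1.0e+00] F [-0.2  0.5  0.4] gap 0.0256 gf 0.0
```

>>> servo_tool([
  {"grip":0.8,"x":0,"y":0,"z":0,"roll":0},
  {"grip":0.84,"x":0,"y":0,"z":0,"roll":0},
  {"grip":0.9,"x":0,"y":0,"z":0,"roll":0},
  {"grip":0.95,"x":0,"y":0,"z":0,"roll":0},
  {"grip":1,"x":0,"y":0,"z":0,"roll":0},
], grip_force=30)

```text
clock: 3.62
tcp_pos: [0.5545, 0.1202, 0.0078]
orientation: [0.0, -0.102, 0.995, 0.0]
wrist_force: [-2.0, 0.6, 5.9]
finger_gap: 0.0131
grip_force: 30.3
```

>>> servo_tool([
  {"grip":1,"x":0,"y":0,"z":0,"roll":0},
  {"grip":1,"x":0,"y":0,"z":0,"roll":0},
  {"grip":1,"x":2,"y":0,"z":0,"roll":0},
  {"grip":1,"x":4,"y":0,"z":0,"roll":0},
  {"grip":1,"x":5,"y":0,"z":0,"roll":0},
])

```text
clock: 4.03
tcp_pos: [0.5457, 0.118, 0.0078]
orientation: [0.002, -0.102, 0.995, 0.0]
wrist_force: [4.8, 1.0, 0.9]
finger_gap: 0.0132
grip_force: 29.8
```

Gripped at a 13 mm gap with about 5 N of drag. Continuing the straight pull.

>>> servo_tool([
  {"grip":1,"x":6,"y":0,"z":0,"roll":0},
  {"grip":1,"x":7,"y":0,"z":0,"roll":0},
  {"grip":1,"x":7,"y":0,"z":0,"roll":0},
  {"grip":1,"x":7,"y":0,"z":0,"roll":0},
  {"grip":1,"x":7,"y":0,"z":0,"roll":0},
])

```text
clock: 4.45
tcp_pos: [0.5114, 0.111, 0.0078]
orientation: [0.002, -0.102, 0.995, -0.0]
wrist_force: [4.3, 0.3, 1.0]
finger_gap: 0.0136
grip_force: 29.8
```

>>> servo_tool([
  {"grip":1,"x":7,"y":0,"z":0,"roll":0},
  {"grip":1,"x":7,"y":0,"z":0,"roll":0},
  {"grip":1,"x":7,"y":0,"z":0,"roll":0},
  {"grip":1,"x":7,"y":0,"z":0,"roll":0},
  {"grip":1,"x":7,"y":0,"z":0,"roll":0},
])

```text
clock: 4.87
tcp_pos: [0.477, 0.1039, 0.0078]
orientation: [0.002, -0.102, 0.995, 0.0]
wrist_force: [4.1, 1.4, 1.0]
finger_gap: 0.0129
grip_force: 29.8
```

```bash
python3 -c "
from h import *
st()"
```

```text
4.87 [0.477  0.1039 0.0078] xang -168.35 zax [ 3.1e-03  3.0e-04 -1.0e+00] F [4.1 1.4 1. ] gap 0.0129 gf 29.8
```

>>> servo_tool([
  {"grip":1,"x":7,"y":0,"z":0,"roll":0},
  {"grip":1,"x":7,"y":0,"z":0,"roll":0},
  {"grip":1,"x":7,"y":0,"z":0,"roll":0},
  {"grip":1,"x":7,"y":0,"z":0,"roll":0},
  {"grip":1,"x":7,"y":0,"z":0,"roll":0},
])

```text
clock: 5.28
tcp_pos: [0.4428, 0.0969, 0.0078]
orientation: [0.002, -0.101, 0.995, -0.0]
wrist_force: [4.6, 2.1, 0.5]
finger_gap: 0.0133
grip_force: 29.8
```

>>> servo_tool([
  {"grip":1,"x":7,"y":0,"z":0,"roll":0},
  {"grip":1,"x":7,"y":0,"z":0,"roll":0},
  {"grip":1,"x":7,"y":0,"z":0,"roll":0},
  {"grip":1,"x":6,"y":0,"z":0,"roll":0},
  {"grip":1,"x":4,"y":0,"z":0,"roll":0},
])

```text
clock: 5.7
tcp_pos: [0.412, 0.0906, 0.0078]
orientation: [0.001, -0.102, 0.995, 0.0]
wrist_force: [5.1, 0.6, 1.5]
finger_gap: 0.0134
grip_force: 29.9
```

>>> servo_tool([
  {"grip":1,"x":0,"y":0,"z":0,"roll":0},
  {"grip":0.7,"x":0,"y":0,"z":0,"roll":0},
  {"grip":0.4,"x":0,"y":0,"z":0,"roll":0},
  {"grip":0,"x":0,"y":0,"z":0,"roll":0},
  {"grip":0,"x":0,"y":0,"z":0,"roll":0},
])

```text
clock: 6.12
tcp_pos: [0.41, 0.0906, 0.0067]
orientation: [-0.001, -0.102, 0.995, 0.0]
wrist_force: [0.9, 0.2, 0.0]
finger_gap: 0.0612
grip_force: 0.0
```

>>> servo_tool([
  {"grip":0,"x":0,"y":0,"z":0,"roll":0},
  {"grip":0,"x":0,"y":0,"z":0,"roll":0},
  {"grip":0,"x":0,"y":0,"z":-20,"roll":0},
  {"grip":0,"x":0,"y":0,"z":-30,"roll":0},
  {"grip":0,"x":0,"y":0,"z":-35,"roll":0},
])

```text
clock: 6.53
tcp_pos: [0.4092, 0.0906, 0.0917]
orientation: [-0.002, -0.102, 0.995, 0.0]
wrist_force: [0.4, -1.0, -0.5]
finger_gap: 0.0852
grip_force: 0.0
```

>>> servo_tool([
  {"grip":0,"x":-35,"y":0,"z":-20,"roll":0},
  {"grip":0,"x":-35,"y":0,"z":-20,"roll":0},
  {"grip":0,"x":-35,"y":0,"z":-20,"roll":0},
  {"grip":0,"x":-10,"y":0,"z":-10,"roll":0},
  {"grip":0,"x":0,"y":0,"z":0,"roll":0},
])

```text
clock: 6.95
tcp_pos: [0.5283, 0.1144, 0.1647]
orientation: [0.003, -0.102, 0.995, -0.0]
wrist_force: [-0.1, 1.2, 0.6]
finger_gap: 0.0857
grip_force: 0.0
```

>>> servo_tool([
  {"grip":0,"x":0,"y":0,"z":0,"roll":0},
  {"grip":0,"x":0,"y":0,"z":0,"roll":0},
])

```text
clock: 7.12
tcp_pos: [0.5219, 0.1137, 0.1609]
orientation: [-0.002, -0.102, 0.995, 0.0]
wrist_force: [0.4, 0.7, -0.0]
finger_gap: 0.0854
grip_force: 0.0
```

Run:
```python
from h import *
import pickle
s=st();im=env.read_camera("wrist");cv2.imwrite('pics/w3.png',im[:,:,::-1]);pickle.dump(s,open('s3.pkl','wb'))
```

```text
7.12 [0.5219 0.1137 0.1609] xang -168.34 zax [-3.5e-03 -2.0e-04 -1.0e+00] F [ 0.4  0.7 -0. ] gap 0.0854 gf 0.0
```

View pics/w3.png

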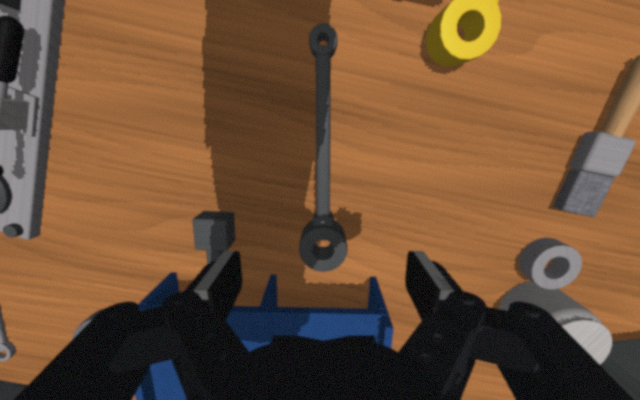

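The lever is fully out, with the eye at (323,41) and the hub at (323,246). The rack lips at rows 272–285 are clear of the hub. I'll measure the balance point and grasp there.

Run:
```python
from h import *
import pickle
s=pickle.load(open('s3.pkl','rb'))
im=cv2.imread('pics/w3.png').astype(int)
def cen(r0,r1,c0,c1):
    g=im[r0:r1,c0:c1];m=((g[:,:,2]-g[:,:,0])<25).astype(np.uint8)
    c=max(cv2.findContours(m,cv2.RETR_EXTERNAL,2)[0],key=cv2.contourArea);(x,y),r=cv2.minEnclosingCircle(c);return (x+c0,y+r0),r
h,rh=cen(221,272,295,352);e,re=cen(22,57,305,345);print(h,rh,e,re)
H=wr((323,243),.036,s)[0];E=wr((323,40),.028,s)[0];print('hub',H,'eye',E,np.linalg.norm((H-E)[:2]))
pts=[]
for r in range(62,205,8):
    g=im[r,310:340];i=np.flatnonzero(g[:,2]-g[:,0]<25)+310;pts.append((i.mean(),r))
P=wr(pts,.027,s);f=np.polyfit(P[:,0],P[:,1],1)
d=np.array([1,f[0]])/np.hypot(1,f[0]);yaw=np.degrees(np.arctan(f[0]))
ex=E[:2]@d; hx=H[:2]@d; a=(ex+144+0 if 0 else (ex+.144+hx-.056)/2)
n=np.array([-d[1],d[0]]);off=np.mean(P[:,:2]@n);O=a*d+off*n
print('yaw',yaw,'ex',ex,'hx',hx,'O',O)
D=O-s['tcp_pos'][:2];t=np.radians(180+yaw);X=np.array([np.cos(t),np.sin(t)]);Y=np.array([-X[1],X[0]])
print('roll', -((yaw+180)-191.66),'dx,dy mm',1000*D@X,1000*D@Y)
```

```text
(322.6625385284424, 244.1114559173584) 26.353073120117188 (322.0, 40.33333396911621) 17.59113311767578
hub [0.57158999 0.12323482 0.036     ] eye [0.38459302 0.08444963 0.028     ] 0.1909768472581116
yaw 11.625547331451411 ex 0.39372112668551795 hx 0.5846977273496843 O [0.52131477 0.1120969 ]
roll 0.034452668548595966 dx,dy mm 0.870331468059249 1.473159875196174
```

Run:
```python
from h import *
import pickle
s=st();w=env.read_camera("wrist")[:,:,::-1];pickle.dump(s,open('s4.pkl','wb'));t=env.read_camera("top")[:,:,::-1]
cv2.imwrite('pics/w4.png',w);cv2.imwrite('pics/t4.png',t)
B=lambda a,f:cv2.convertScaleAbs(cv2.resize(a,None,fx=f,fy=f,interpolation=cv2.INTER_CUBIC),alpha=1.6)
o=np.zeros((600,800,3),np.uint8)
def put(a,x,y):o[y:y+a.shape[0],x:x+a.shape[1]]=a
put(B(w[210:280,285:365],5),0,0)      # hub  400x350
put(B(w[20:65,295:350],4),0,360)      # eye 220x180
put(B(t[165:265,395:445],6),420,0)    # fixture 300x600
cv2.imwrite('pics/c4.png',o)
```

```text
7.17 [0.5216 0.1137 0.1608] xang -168.34 zax [-3.7e-03 -2.0e-04 -1.0e+00] F [ 0.7  0.1 -0.5] gap 0.0854 gf 0.0
```

View pics/c4.png

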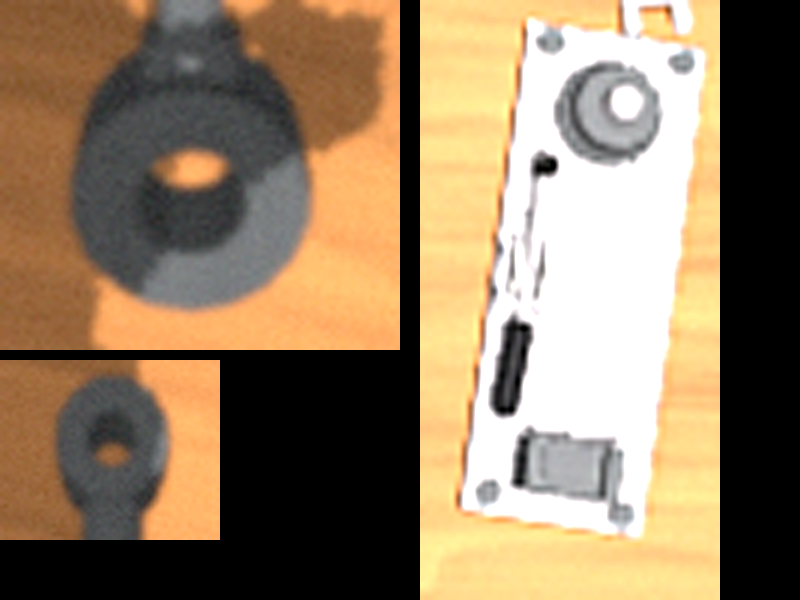

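Bore top centre is at (323,250) in the wrist image and the eye hole at (323,39). In the top image the pin top is at (429.3,181.3) and the nest pad at (418.8,242.1).

Run:
```python
from h import *
import pickle
s=pickle.load(open('s4.pkl','rb'))
H=wr((323,249.6),.036,s)[0];E=wr((323,39),.028,s)[0];d=(H-E)[:2];L=np.linalg.norm(d)
print(H,E,L,np.degrees(np.arctan2(d[1],d[0])),'O',E[:2]+d*.72)
p=ray2plane("top",(429.3,181.3),.062)[0];n=ray2plane("top",(418.8,242.1),.044)[0];e=(p-n)[:2]
print(p,n,np.linalg.norm(e),np.degrees(np.arctan2(e[1],e[0])),'Of',n[:2]+e*.72)
c=lambda x,y:(395+(x-420+.5)/6-.5,165+(y+.5)/6-.5)
q=ray2plane("top",[c(527,20),c(705,48),c(460,507),c(640,535)],.014)[:,:2];print(q)
a=(q[0]+q[1])/2;b=(q[2]+q[3])/2;print('plate',(a+b)/2,np.degrees(np.arctan2(*(a-b)[::-1])),np.linalg.norm(a-b))
```

```text
[0.57863424 0.12473498 0.036     ] [0.38349444 0.08427647 0.028     ] 0.19928982132003017 11.71323174026332 O [0.5239951 0.1134066]
[ 0.5904891  -0.24359601  0.062     ] [ 0.39438755 -0.20746563  0.044     ] 0.19940216267644212 -10.439285901504498 Of [ 0.53558067 -0.2334795 ]
[[ 0.64312349 -0.19905373]
 [ 0.62670366 -0.29839173]
 [ 0.37253645 -0.15488743]
 [ 0.35643934 -0.2535536 ]]
plate [ 0.49970074 -0.22647162] -9.345040300349522 0.27406294662488984
```

Lever origin is (0.524, 0.1134) at yaw 11.65°, and the fixture is about (0.5356, -0.2335) at yaw about -10°. I'll look at the fixture with the wrist camera before grasping.

>>> servo_tool([
  {"grip":0,"x":0,"y":0,"z":-14,"roll":7.15},
  {"grip":0,"x":0,"y":0,"z":-13,"roll":7.15},
  {"grip":0,"x":0,"y":0,"z":-13,"roll":7.15},
])

```text
clock: 7.52
tcp_pos: [0.5224, 0.1137, 0.202]
orientation: [-0.001, 0.089, 0.996, -0.0]
wrist_force: [0.9, -0.1, -0.2]
finger_gap: 0.0856
grip_force: 0.0
```

>>> servo_tool([
  {"grip":0,"x":-8,"y":-37,"z":0,"roll":0},
  {"grip":0,"x":-8,"y":-37,"z":0,"roll":0},
  {"grip":0,"x":-8,"y":-37,"z":0,"roll":0},
  {"grip":0,"x":-8,"y":-37,"z":0,"roll":0},
  {"grip":0,"x":-8,"y":-37,"z":0,"roll":0},
])

```text
clock: 7.93
tcp_pos: [0.5305, -0.0765, 0.2019]
orientation: [-0.0, 0.085, 0.996, 0.0]
wrist_force: [0.5, 0.7, -0.2]
finger_gap: 0.0856
grip_force: 0.0
```

>>> servo_tool([
  {"grip":0,"x":-8,"y":-37,"z":0,"roll":0},
  {"grip":0,"x":-8,"y":-37,"z":0,"roll":0},
  {"grip":0,"x":-8,"y":-37,"z":0,"roll":0},
  {"grip":0,"x":-6,"y":-30,"z":0,"roll":0},
  {"grip":0,"x":0,"y":-6,"z":0,"roll":0},
])

```text
clock: 8.35
tcp_pos: [0.5356, -0.2298, 0.2014]
orientation: [-0.0, 0.088, 0.996, -0.001]
wrist_force: [0.3, -0.4, 1.0]
finger_gap: 0.0854
grip_force: 0.0
```

>>> servo_tool([
  {"grip":0,"x":0,"y":0,"z":0,"roll":0},
  {"grip":0,"x":0,"y":0,"z":0,"roll":0},
  {"grip":0,"x":0,"y":0,"z":0,"roll":0},
])

```text
clock: 8.6
tcp_pos: [0.5358, -0.2237, 0.202]
orientation: [-0.0, 0.085, 0.996, 0.001]
wrist_force: [-0.6, -0.6, 0.1]
finger_gap: 0.0854
grip_force: 0.0
```

Run:
```python
from h import *
import pickle
s=st();im=env.read_camera("wrist");cv2.imwrite('pics/w5.png',im[:,:,::-1]);pickle.dump(s,open('s5.pkl','wb'))
```

```text
8.6 [ 0.5358 -0.2237  0.202 ] xang 170.26 zax [-8.0e-04  1.1e-03 -1.0e+00] F [-0.6 -0.6  0.1] gap 0.0854 gf 0.0
```

View pics/w5.png

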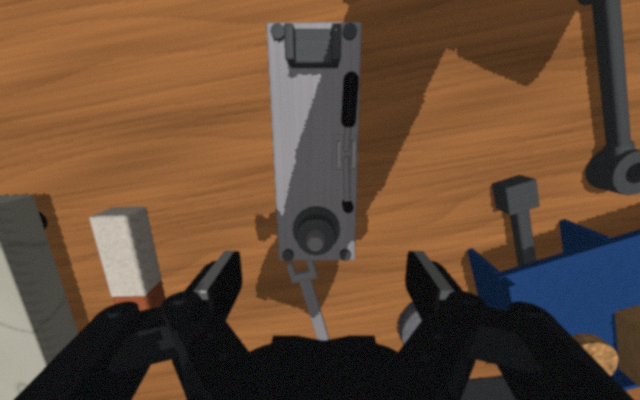

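The fixture is in clear view: the pin top is near (316,241) and the nest near (314,45). I'll take an enlarged crop.

Run:
```python
from h import *
w=cv2.imread('pics/w5.png')
B=lambda a,f:cv2.convertScaleAbs(cv2.resize(a,None,fx=f,fy=f,interpolation=cv2.INTER_CUBIC),alpha=2)
o=np.zeros((560,790,3),np.uint8);a=B(w[200:270,280:350],8);o[:560,:560]=a
b=B(w[15:75,260:370],2);b=cv2.resize(w[18:75,278:352],None,fx=3,fy=3,interpolation=2);o[:171,565:787]=cv2.convertScaleAbs(b,alpha=2)
cv2.imwrite('pics/c5.png',o)
```

```text
(no output)
```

View pics/c5.png

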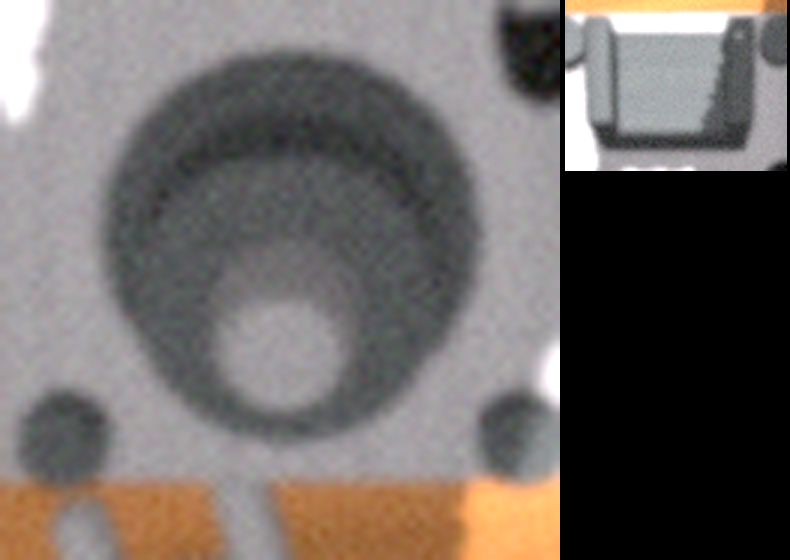

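Run:
```python
from h import *
import pickle
s=pickle.load(open('s5.pkl','rb'))
p=wr((314.9,243.9),.062,s)[0];n=wr((312.2,45.2),.044,s)[0];e=(p-n)[:2];print(p,n,np.linalg.norm(e),'yaw',np.degrees(np.arctan2(e[1],e[0])),'O',n[:2]+e*.72)
print(wr((312.2,45.2),.06,s))
u=e/np.linalg.norm(e)
print('from pin',p[:2]-.056*u,'from nest',n[:2]+.144*u)
```

```text
[ 0.59261972 -0.24290752  0.062     ] [ 0.39452622 -0.2105884   0.044     ] 0.20071262397691053 yaw -9.266212431710736 O [ 0.53715354 -0.23385817]
[[ 0.39828391 -0.21065407  0.06      ]]
from pin [ 0.53735047 -0.2338903 ] from nest [ 0.53664714 -0.23377555]
```

Fixture refined to (0.5365, -0.2338) at yaw -9.35°. Going back to the lever's balance point.

>>> servo_tool([
  {"grip":0,"x":7.6,"y":36.7,"z":0,"roll":0},
  {"grip":0,"x":7.6,"y":36.7,"z":0,"roll":0},
  {"grip":0,"x":7.6,"y":36.7,"z":0,"roll":0},
  {"grip":0,"x":7.6,"y":36.7,"z":0,"roll":0},
  {"grip":0,"x":7.6,"y":36.7,"z":0,"roll":0},
])

```text
clock: 9.07
tcp_pos: [0.5293, -0.0348, 0.2026]
orientation: [0.0, 0.084, 0.996, 0.0]
wrist_force: [1.0, -0.6, 0.1]
finger_gap: 0.0857
grip_force: 0.0
```

>>> servo_tool([
  {"grip":0,"x":7.6,"y":36.7,"z":0,"roll":0},
  {"grip":0,"x":7.6,"y":36.7,"z":0,"roll":0},
  {"grip":0,"x":7.6,"y":36.7,"z":0,"roll":0},
  {"grip":0,"x":7.6,"y":36.7,"z":0,"roll":0},
  {"grip":0,"x":0,"y":0,"z":0,"roll":-7.1},
])

```text
clock: 9.48
tcp_pos: [0.5233, 0.1192, 0.2027]
orientation: [0.0, 0.02, 1.0, 0.001]
wrist_force: [0.5, -1.2, -0.3]
finger_gap: 0.085
grip_force: 0.0
```

>>> servo_tool([
  {"grip":0,"x":0,"y":0,"z":20,"roll":-7.1},
  {"grip":0,"x":0,"y":0,"z":30,"roll":-7.1},
  {"grip":0,"x":0,"y":0,"z":40,"roll":0},
  {"grip":0,"x":0,"y":0,"z":40,"roll":0},
  {"grip":0,"x":0,"y":0,"z":0,"roll":0},
])

```text
clock: 9.9
tcp_pos: [0.5184, 0.113, 0.0656]
orientation: [-0.006, -0.102, 0.995, 0.0]
wrist_force: [-2.2, -0.7, -0.6]
finger_gap: 0.0854
grip_force: 0.0
```

```bash
python3 -c "
from h import *
s=st();D=np.array([.524,.1134])-s['tcp_pos'][:2];t=np.radians(191.65);X=np.array([np.cos(t),np.sin(t)]);Y=np.array([-X[1],X[0]]);print(D@X*1000,D@Y*1000)"
```

```text
9.9 [0.5184 0.113  0.0656] xang -168.35 zax [-1.260e-02 -6.000e-04 -9.999e-01] F [-2.2 -0.7 -0.6] gap 0.0854 gf 0.0
-5.574461160145505 0.7869140828258752
```

>>> servo_tool([
  {"grip":0,"x":0,"y":0,"z":10,"roll":0},
  {"grip":0,"x":0,"y":0,"z":0,"roll":0},
  {"grip":0,"x":0,"y":0,"z":0,"roll":0},
  {"grip":0,"x":0,"y":0,"z":0,"roll":0},
  {"grip":0,"x":0,"y":0,"z":0,"roll":0},
])

```text
clock: 10.32
tcp_pos: [0.5268, 0.1121, 0.0644]
orientation: [0.002, -0.1, 0.995, -0.0]
wrist_force: [-0.2, 0.1, 0.5]
finger_gap: 0.0854
grip_force: 0.0
```

```bash
python3 -c "
from h import *
s=st();D=np.array([.524,.1134])-s['tcp_pos'][:2];t=np.radians(191.65);X=np.array([np.cos(t),np.sin(t)]);Y=np.array([-X[1],X[0]]);print(D@X*1000,D@Y*1000)"
```

```text
10.32 [0.5268 0.1121 0.0644] xang -168.49 zax [ 3.8e-03  3.0e-04 -1.0e+00] F [-0.2  0.1  0.5] gap 0.0854 gf 0.0
2.507243907463383 -1.8576173314490183
```

>>> servo_tool([
  {"grip":0,"x":1.5,"y":1.8,"z":0,"roll":0},
  {"grip":0,"x":0,"y":0,"z":0,"roll":0},
  {"grip":0,"x":0,"y":0,"z":0,"roll":0},
  {"grip":0,"x":0,"y":0,"z":0,"roll":0},
  {"grip":0,"x":0,"y":0,"z":0,"roll":0},
])

```text
clock: 10.73
tcp_pos: [0.5234, 0.1134, 0.0624]
orientation: [0.0, -0.1, 0.995, 0.0]
wrist_force: [0.0, -0.1, 0.2]
finger_gap: 0.0858
grip_force: 0.0
```

>>> servo_tool([
  {"grip":0,"x":0,"y":0,"z":0,"roll":0},
  {"grip":0,"x":0,"y":0,"z":0,"roll":0},
])

```text
clock: 10.9
tcp_pos: [0.5233, 0.1134, 0.0622]
orientation: [-0.0, -0.1, 0.995, 0.0]
wrist_force: [0.5, -0.2, -0.3]
finger_gap: 0.0857
grip_force: 0.0
```

```bash
python3 -c "
from h import *
s=st();D=np.array([.524,.1134])-s['tcp_pos'][:2];t=np.radians(191.65);X=np.array([np.cos(t),np.sin(t)]);Y=np.array([X[1],-X[0]]);print(D@X*1000,D@Y*1000)"
```

```text
10.9 [0.5233 0.1134 0.0622] xang -168.5 zax [-1.e-04  1.e-04 -1.e+00] F [ 0.5 -0.2 -0.3] gap 0.0857 gf 0.0
-0.6597342152808607 -0.0861748570519884
```

Settled within 1 mm. Descending and gripping.

>>> servo_tool([
  {"grip":0,"x":0,"y":0,"z":15,"roll":-0.1},
  {"grip":0,"x":0,"y":0,"z":15,"roll":0},
  {"grip":0,"x":0,"y":0,"z":14,"roll":0},
  {"grip":0,"x":0,"y":0,"z":8,"roll":0},
  {"grip":0,"x":0,"y":0,"z":3,"roll":0},
])

```text
clock: 11.32
tcp_pos: [0.5222, 0.1133, 0.0059]
orientation: [-0.001, -0.101, 0.995, 0.0]
wrist_force: [-0.3, -0.5, 0.6]
finger_gap: 0.0854
grip_force: 0.0
```

>>> servo_tool([
  {"grip":0.3,"x":0,"y":0,"z":0,"roll":0},
  {"grip":0.3,"x":0,"y":0,"z":0,"roll":0},
  {"grip":0.6,"x":0,"y":0,"z":0,"roll":0},
  {"grip":0.6,"x":0,"y":0,"z":0,"roll":0},
  {"grip":0.7,"x":0,"y":0,"z":0,"roll":0},
])

```text
clock: 11.73
tcp_pos: [0.5239, 0.1135, 0.008]
orientation: [0.001, -0.101, 0.995, 0.0]
wrist_force: [0.3, -0.2, 0.5]
finger_gap: 0.0263
grip_force: 0.0
```

>>> servo_tool([
  {"grip":0.75,"x":0,"y":0,"z":0,"roll":0},
  {"grip":0.8,"x":0,"y":0,"z":0,"roll":0},
  {"grip":0.85,"x":0,"y":0,"z":0,"roll":0},
  {"grip":0.9,"x":0,"y":0,"z":0,"roll":0},
  {"grip":1,"x":0,"y":0,"z":0,"roll":0},
])

```text
clock: 12.15
tcp_pos: [0.5235, 0.1135, 0.0077]
orientation: [0.0, -0.101, 0.995, 0.0]
wrist_force: [-0.4, 1.6, 5.1]
finger_gap: 0.013
grip_force: 29.7
```

>>> servo_tool([
  {"grip":1,"x":0,"y":0,"z":0,"roll":0},
  {"grip":1,"x":0,"y":0,"z":0,"roll":0},
  {"grip":1,"x":0,"y":0,"z":0,"roll":0},
  {"grip":1,"x":0,"y":0,"z":0,"roll":0},
], grip_force=100)

```text
clock: 12.48
tcp_pos: [0.5236, 0.1136, 0.0079]
orientation: [0.0, -0.101, 0.995, 0.0]
wrist_force: [-1.0, -0.5, 5.8]
finger_gap: 0.0117
grip_force: 99.2
```

```bash
python3 -c "
from h import *
st()"
```

```text
12.48 [0.5236 0.1136 0.0079] xang -168.38 zax [ 8.e-04  3.e-04 -1.e+00] F [-1.  -0.5  5.8] gap 0.0117 gf 99.2
```

Gripped at about 99 N. Lifting gently and checking.

>>> servo_tool([
  {"grip":1,"x":0,"y":0,"z":-2,"roll":0},
  {"grip":1,"x":0,"y":0,"z":-4,"roll":0},
  {"grip":1,"x":0,"y":0,"z":-6,"roll":0},
  {"grip":1,"x":0,"y":0,"z":-8,"roll":0},
  {"grip":1,"x":0,"y":0,"z":-10,"roll":0},
])

```text
clock: 12.9
tcp_pos: [0.5224, 0.1133, 0.0371]
orientation: [-0.001, -0.101, 0.995, 0.0]
wrist_force: [-0.1, -0.5, -7.5]
finger_gap: 0.0117
grip_force: 97.7
```

>>> servo_tool([
  {"grip":1,"x":0,"y":0,"z":-12,"roll":0},
  {"grip":1,"x":0,"y":0,"z":-12,"roll":0},
  {"grip":1,"x":0,"y":0,"z":-12,"roll":0},
  {"grip":1,"x":0,"y":0,"z":-12,"roll":0},
  {"grip":1,"x":0,"y":0,"z":-12,"roll":0},
])

```text
clock: 13.32
tcp_pos: [0.5233, 0.1134, 0.0987]
orientation: [0.0, -0.101, 0.995, 0.0]
wrist_force: [0.3, 0.1, -7.4]
finger_gap: 0.0114
grip_force: 97.7
```

>>> servo_tool([
  {"grip":1,"x":0,"y":0,"z":-12,"roll":0},
  {"grip":1,"x":0,"y":0,"z":-10,"roll":0},
  {"grip":1,"x":0,"y":0,"z":-8,"roll":0},
  {"grip":1,"x":0,"y":0,"z":-5,"roll":0},
  {"grip":1,"x":0,"y":0,"z":-3,"roll":0},
])

```text
clock: 13.73
tcp_pos: [0.5236, 0.1134, 0.1362]
orientation: [0.0, -0.101, 0.995, 0.0]
wrist_force: [-0.7, -0.3, -8.7]
finger_gap: 0.0119
grip_force: 97.7
```

>>> servo_tool([
  {"grip":1,"x":0,"y":0,"z":0,"roll":0},
  {"grip":1,"x":0,"y":0,"z":0,"roll":0},
  {"grip":1,"x":0,"y":0,"z":0,"roll":0},
])

```text
clock: 13.98
tcp_pos: [0.5228, 0.1134, 0.1346]
orientation: [-0.001, -0.101, 0.995, 0.0]
wrist_force: [-0.9, -0.1, -7.3]
finger_gap: 0.0116
grip_force: 97.7
```

Run:
```python
from h import *
s=st();print(s['ft_torque'])
im=env.read_camera("wrist")[:,:,::-1];cv2.imwrite('pics/w6.png',im);cv2.imwrite('pics/s6.png',env.read_camera("scene")[:,:,::-1])
```

```text
13.98 [0.5228 0.1134 0.1346] xang -168.39 zax [-0.0012  0.     -1.    ] F [-0.9 -0.1 -7.3] gap 0.0116 gf 97.7
[-0.056731    0.02237946  0.0106582 ]
```

View pics/w6.png

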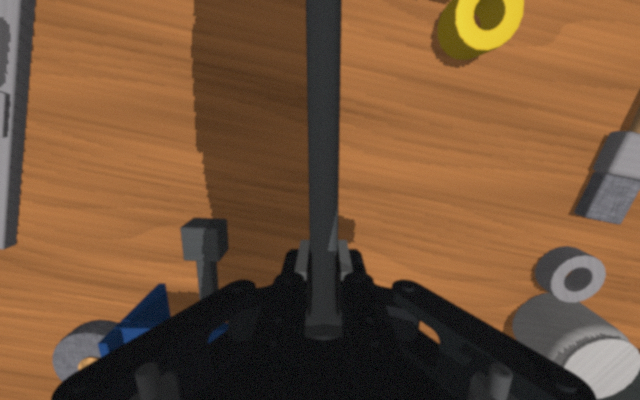

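The lever hangs in the fingers free of the bench (7.5 N, near-zero moment), with its arm straight up the picture at column 323 and the other parts in place. Now turning it and carrying it to the fixture.

>>> servo_tool([
  {"grip":1,"x":0,"y":0,"z":0,"roll":3},
  {"grip":1,"x":0,"y":0,"z":0,"roll":5},
  {"grip":1,"x":0,"y":0,"z":0,"roll":6},
  {"grip":1,"x":0,"y":0,"z":0,"roll":4.5},
  {"grip":1,"x":0,"y":0,"z":0,"roll":2.5},
])

```text
clock: 14.5
tcp_pos: [0.523, 0.1134, 0.1348]
orientation: [-0.0, 0.084, 0.996, -0.0]
wrist_force: [0.2, 0.2, -7.8]
finger_gap: 0.0113
grip_force: 97.6
```

>>> servo_tool([
  {"grip":1,"x":-1.2,"y":-6,"z":0,"roll":0},
  {"grip":1,"x":-2,"y":-10,"z":0,"roll":0},
  {"grip":1,"x":-2.8,"y":-14,"z":0,"roll":0},
  {"grip":1,"x":-3.6,"y":-18,"z":0,"roll":0},
  {"grip":1,"x":-4,"y":-20,"z":0,"roll":0},
])

```text
clock: 14.92
tcp_pos: [0.5254, 0.043, 0.1351]
orientation: [-0.0, 0.081, 0.997, -0.0]
wrist_force: [0.7, 0.2, -7.7]
finger_gap: 0.0117
grip_force: 97.9
```

>>> servo_tool([
  {"grip":1,"x":-4.1,"y":-20,"z":0,"roll":0},
  {"grip":1,"x":-4.1,"y":-20,"z":0,"roll":0},
  {"grip":1,"x":-4.1,"y":-20,"z":0,"roll":0},
  {"grip":1,"x":-4.1,"y":-20,"z":0,"roll":0},
  {"grip":1,"x":-4.1,"y":-20,"z":0,"roll":0},
])

```text
clock: 15.33
tcp_pos: [0.5292, -0.0599, 0.1351]
orientation: [-0.0, 0.082, 0.997, -0.0]
wrist_force: [0.5, -0.2, -8.5]
finger_gap: 0.012
grip_force: 97.9
```

>>> servo_tool([
  {"grip":1,"x":-4.1,"y":-20,"z":0,"roll":0},
  {"grip":1,"x":-4.1,"y":-20,"z":0,"roll":0},
  {"grip":1,"x":-4.1,"y":-20,"z":0,"roll":0},
  {"grip":1,"x":-4.1,"y":-20,"z":0,"roll":0},
  {"grip":1,"x":-4.1,"y":-20,"z":0,"roll":0},
])

```text
clock: 15.75
tcp_pos: [0.5328, -0.1619, 0.1351]
orientation: [-0.0, 0.082, 0.997, -0.0]
wrist_force: [0.6, 0.1, -7.8]
finger_gap: 0.0116
grip_force: 97.9
```

>>> servo_tool([
  {"grip":1,"x":-3.7,"y":-18,"z":0,"roll":0},
  {"grip":1,"x":-3.1,"y":-15,"z":0,"roll":0},
  {"grip":1,"x":-2.4,"y":-12,"z":0,"roll":0},
  {"grip":1,"x":-1.8,"y":-9,"z":0,"roll":0},
  {"grip":1,"x":-1.4,"y":-7,"z":0,"roll":0},
])

```text
clock: 16.17
tcp_pos: [0.5355, -0.2232, 0.1351]
orientation: [-0.0, 0.082, 0.997, 0.0]
wrist_force: [0.0, -0.3, -7.6]
finger_gap: 0.0118
grip_force: 98.0
```

>>> servo_tool([
  {"grip":1,"x":-1,"y":-5,"z":0,"roll":0},
  {"grip":1,"x":-0.6,"y":-3,"z":0,"roll":0},
  {"grip":1,"x":-0.4,"y":-2,"z":0,"roll":0},
  {"grip":1,"x":-0.2,"y":-1,"z":0,"roll":0},
  {"grip":1,"x":0,"y":0,"z":0,"roll":0},
])

```text
clock: 16.58
tcp_pos: [0.5362, -0.233, 0.1353]
orientation: [0.0, 0.082, 0.997, 0.0]
wrist_force: [0.5, 0.6, -7.1]
finger_gap: 0.012
grip_force: 98.0
```

>>> servo_tool([
  {"grip":1,"x":0,"y":0,"z":0,"roll":0},
  {"grip":1,"x":0,"y":0,"z":0,"roll":0},
  {"grip":1,"x":0,"y":0,"z":0,"roll":0},
  {"grip":1,"x":0,"y":0,"z":0,"roll":0},
  {"grip":1,"x":0,"y":0,"z":0,"roll":0},
])

```text
clock: 17.0
tcp_pos: [0.5361, -0.2332, 0.1353]
orientation: [0.0, 0.082, 0.997, 0.0]
wrist_force: [0.5, 0.0, -7.7]
finger_gap: 0.0114
grip_force: 98.0
```

Run:
```python
from h import *
s=st();print(s['ft_torque'])
D=np.array([.5365,-.2338])-s['tcp_pos'][:2];t=np.radians(170.65);X=np.array([np.cos(t),np.sin(t)]);Y=np.array([X[1],-X[0]]);print(D@X*1000,D@Y*1000)
```

```text
17.0 [ 0.5361 -0.2332  0.1353] xang 170.62 zax [ 1.e-04  1.e-04 -1.e+00] F [ 0.5  0.  -7.7] gap 0.0114 gf 98.0
[ 0.03028793 -0.01472494 -0.01044526]
-0.45106569658236484 -0.5687176490969085
```

>>> servo_tool([
  {"grip":1,"x":-0.4,"y":-0.5,"z":4,"roll":0},
  {"grip":1,"x":0,"y":0,"z":7,"roll":0},
  {"grip":1,"x":0,"y":0,"z":8,"roll":0},
  {"grip":1,"x":0,"y":0,"z":7,"roll":0},
  {"grip":1,"x":0,"y":0,"z":4,"roll":0},
])

```text
clock: 17.42
tcp_pos: [0.5355, -0.2334, 0.1034]
orientation: [-0.001, 0.082, 0.997, 0.001]
wrist_force: [0.6, 0.4, -8.9]
finger_gap: 0.0114
grip_force: 98.0
```

>>> servo_tool([
  {"grip":1,"x":0,"y":0,"z":1,"roll":0},
  {"grip":1,"x":0,"y":0,"z":0,"roll":0},
  {"grip":1,"x":0,"y":0,"z":0,"roll":0},
  {"grip":1,"x":0,"y":0,"z":0,"roll":0},
  {"grip":1,"x":0,"y":0,"z":0,"roll":0},
])

```text
clock: 17.83
tcp_pos: [0.5367, -0.2341, 0.1047]
orientation: [0.0, 0.082, 0.997, -0.0]
wrist_force: [0.7, -0.3, -7.0]
finger_gap: 0.0116
grip_force: 98.0
```

>>> servo_tool([
  {"grip":1,"x":0,"y":0,"z":0,"roll":0},
  {"grip":1,"x":0,"y":0,"z":0,"roll":0},
  {"grip":1,"x":0,"y":0,"z":0,"roll":0},
  {"grip":1,"x":0,"y":0,"z":0,"roll":0},
  {"grip":1,"x":0,"y":0,"z":0,"roll":0},
])

```text
clock: 18.25
tcp_pos: [0.5365, -0.2339, 0.1043]
orientation: [0.0, 0.082, 0.997, 0.0]
wrist_force: [0.2, -0.5, -7.7]
finger_gap: 0.0115
grip_force: 98.0
```

Run:
```python
from h import *
s=st();print(s['ft_torque'],abs(s['qvel']).max())
w=env.read_camera("wrist").astype(int)
# arm in wrist image: width/centre per row -> distance of arm top (14 mm wide) from camera
f=cal("wrist")[1][0,0]
for r in range(5,226,20):
    g=w[r,270:380];m=(g.max(1)<75).astype(np.uint8)  # dark
    n,l,stt,c=cv2.connectedComponentsWithStats(m.reshape(1,-1));
    k=l[0,53]
    print(r,stt[k][0]+270 if k else None,stt[k][2] if k else None, g[50:56].mean(0).round(), g[25].round())
# predicted pixel of edges if level
c,K=cal("wrist");T=np.array(c['tool_from_camera']);Ti=np.linalg.inv(T)
for xx in (30,60,80,100,120):
    P=[(Ti@np.array([xx/1000,y,-.0191,1]))[:3] for y in(-.007,.007)]
    print(xx,[(K@(p/p[2]))[:2].round(1) for p in P])
cv2.imwrite('pics/t7.png',env.read_camera("top")[:,:,::-1])
```

```text
18.25 [ 0.5365 -0.2339  0.1043] xang 170.61 zax [ 1.e-04  1.e-04 -1.e+00] F [ 0.2 -0.5 -7.7] gap 0.0115 gf 98.0
[-0.07185892  0.03887382 -0.06568926] 0.0022165714518853773
5 306 36 [48. 49. 49.] [52 52 54]
25 286 80 [47. 48. 49.] [28 29 28]
45 306 36 [48. 49. 50.] [90 86 90]
65 306 35 [49. 49. 50.] [157 153 155]
85 308 33 [49. 49. 50.] [156 154 155]
105 308 32 [46. 48. 47.] [154 151 154]
125 308 32 [46. 47. 47.] [152 149 151]
145 308 32 [45. 48. 47.] [89 88 90]
165 308 32 [44. 46. 47.] [87 86 90]
185 308 31 [48. 48. 49.] [88 87 89]
205 309 30 [45. 46. 47.] [91 88 91]
225 309 30 [46. 47. 48.] [89 84 88]
30 [array([308.6, 213.1]), array([338.4, 213.1])]
60 [array([307.7, 148.2]), array([339.6, 148.3])]
80 [array([307. ,  99.7]), array([340.4,  99.8])]
100 [array([306.2,  46.2]), array([341.4,  46.3])]
120 [array([305.3, -13.1]), array([342.4, -13. ])]
```

The arm widths match the level prediction (30/32/35 px) and the alignment is good. I'll trim the height by 3 mm and do a numeric cross-check with the top camera.

>>> servo_tool([
  {"grip":1,"x":0,"y":0,"z":1.5,"roll":0},
  {"grip":1,"x":0,"y":0,"z":1.5,"roll":0},
  {"grip":1,"x":0,"y":0,"z":0,"roll":0},
  {"grip":1,"x":0,"y":0,"z":0,"roll":0},
  {"grip":1,"x":0,"y":0,"z":0,"roll":0},
])

```text
clock: 18.77
tcp_pos: [0.5364, -0.2339, 0.1012]
orientation: [-0.0, 0.082, 0.997, 0.0]
wrist_force: [0.2, -0.1, -8.4]
finger_gap: 0.012
grip_force: 98.0
```

>>> servo_tool([
  {"grip":1,"x":0,"y":0,"z":0,"roll":0},
  {"grip":1,"x":0,"y":0,"z":0,"roll":0},
  {"grip":1,"x":0,"y":0,"z":0,"roll":0},
  {"grip":1,"x":0,"y":0,"z":0,"roll":0},
  {"grip":1,"x":0,"y":0,"z":0,"roll":0},
])

```text
clock: 19.18
tcp_pos: [0.5365, -0.2339, 0.1013]
orientation: [0.0, 0.082, 0.997, 0.0]
wrist_force: [-0.4, -1.3, -7.6]
finger_gap: 0.0117
grip_force: 98.0
```

Run:
```python
from h import *
s=st();print(abs(s['qvel']).max())
u=np.array([np.cos(np.radians(-9.39)),np.sin(np.radians(-9.39))]);O=s['tcp_pos'][:2];z0=s['tcp_pos'][2]-.0079
im=env.read_camera("top").astype(int)
for nm,a,h in(("hub",.056,.036),("eye",-.144,.028)):
    q=O+a*u;x,y=proj("top",[[*q,z0+h]])[0];X,Y=int(round(x)),int(round(y));print(nm,x,y)
    print(im[Y-9:Y+10,X-9:X+10].mean(2).astype(int))
```

```text
19.18 [ 0.5365 -0.2339  0.1013] xang 170.61 zax [ 1.e-04  1.e-04 -1.e+00] F [-0.4 -1.3 -7.6] gap 0.0117 gf 98.0
0.0026054159688438205
hub 433.9098396103354 177.77360214367044
[[ 85  84  86  77  99 121 117  95  87  89  89  88  84 115 113  92  89  88
   87]
 [106 114 100  90  90 102  98  82  83  83  83  81  78  97  97  88  88  85
   88]
 [133 140 128 111  85  62  62  65  62  63  69  66  72  78  86  85  86  87
   88]
 [129 134 119  95  77  68  65  66  66  68  66  67  69  70  78  94  89  85
   84]
 [133 123  78  57  61  69  67  71  69  73  71  66  69  68  66 101 110  88
   82]
 [119  80  58  65  66  66  71  63  63  64  66  71  72  71  64  82 109  95
   81]
 [ 70  46  65  70  70  73  67  53  40  38  46  62  69  71  64  63  89  94
   84]
 [ 35  50  70  69  70  68  65  59  52  41  35  38  59  70  71  88 107  88
   86]
 [ 34  60  70  71  69  67  75  81 103  73  40  37  40  85  81 110  96  85
   87]
 [ 37  60  68  70  68  65  66  66 120 121  62  28  75  99  79  93  85  83
   86]
 [ 39  62  73  66  67  74  71  65  84 115  63  62 100  94  94  90  84  89
   87]
 [ 34  49  69  67  67  80  82  74 
[... 1495 characters left out ...]
 162 165 170 172 176 176 180 180 181 182 181
  184]
 [122 129 137 144 150 156 162 165 168 172 174 174 178 179 178 182 182 183
  185]
 [125 134 141 147 153 158 163 166 170 173 175 175 179 179 182 183 183 182
  185]
 [131 137 145 150 155 160 164 167 171 175 177 178 180 179 181 183 181 184
  187]
 [133 141 149 154 158 165 164 170 172 174 176 178 180 181 183 183 182 187
  186]
 [138 143 151 157 161 165 168 172 173 174 178 180 180 181 184 183 186 183
  187]
 [143 148 154 157 163 167 170 173 176 176 179 180 181 182 184 183 183 186
  185]
 [143 152 155 160 167 170 173 174 177 178 182 179 183 184 183 183 185 185
  186]
 [150 154 157 164 166 168 176 175 177 177 178 181 182 182 185 183 185 185
  186]]
```

The hub outline and bore in the top image agree with the prediction to about 1 px, and the pin top shows through the bore. The arm is still, so I'm handing in.

```bash
python3 -c "
from h import *
print(env.hand_in());st()"
```

```text
the job is handed in; nothing more can be done
None
the job is handed in; nothing more can be done
```

The lever was drawn out by its tail and handed in, held still and level with its bore over the pin and its eye over the nest, underside about 31 mm above the pin top and 49 mm above the nest pad; the interface returned no verdict.

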